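Click the sample carriage home and hold the viewing flap on its balance point

TASK

On the small slide-viewing stage on the bench, push the carriage along its rails until the spring detent clicks it fully home under the flap. Then grip the flap (its side pin is the handle), swing it slowly up to upright, where it balances with nothing to keep it there, and finish still gripping it in that position; never let it go over backwards or drop. Leave the jar, tape roll and brush where they are.

Things in the scene. Friction and masses are not known exactly. Their poses are not given: they have to be found in the camera images.
- stage: viewing stage fixed to the bench, level: grey base 12 mm thick. Origin on the bench; x away from the robot across the rails, y left along them, z up. In mm: base x -65..85, y -120..120; hinge posts 70 tall at x 45, y -98 and -2; rest posts at y -77: x -40 (76 tall), x 80 (61 tall); detent housing 38 tall at x -53, y 20, its spring plunger rides over a steel cam on the carriage.
- push_plate (a point): centre of the carriage's upright aluminium push plate, 44 mm wide (stage x), 8 thick (stage y), 36 tall, centre 41 mm above the bench, clear on both sides and above. It stands at the outer (+y) end of the flat black carriage (64 x 110 x 10 mm, top 24 mm above the bench), which carries a glass slide. Axes as the stage. Push it towards stage -y.
- carriage (a joint): travel in m towards stage -y: 0 = fully out, 0.070 = home at the end stop (push plate then at stage y = +30 mm). Starts between 0 and 0.02. It moves at about 1 N; from 0.05 the detent resists with about 4 N, up to about 0.061 it springs back when let go, past that it snaps home and stays.
- flap (a joint): angle in rad of the flap (aluminium frame, black panel, 80 mm wide, centred on stage y = -50 mm, 95 mm from hinge line to free edge, 6 thick, 0.14 to 0.28 kg): 0 = upright, its balance point; negative leans to stage -x (towards the robot). Starts at -1.3, lying on the front rest over the rails; rear rest at +1.3. The hinge is free, no spring: off 0 it falls.
- flap_pivot (a point): point on the hinge line straight under (flap upright) the grip point of the pin: stage x = +45, y = -112, 60 mm above the bench. The hinge line runs along stage y.
- flap_pin (a point): grip point of the flap's side pin, a steel rod 10 mm in diameter along stage y that sticks out 44 mm from the -y edge of the flap, with a 13 mm end cap; half-way along it, 90 mm from the hinge line. Its axes turn with the flap. 25 mm free all round except towards the flap; the pin can turn between fingers that pinch it along stage x.
- sample_jar: bystander: screw-lid jar 58 mm wide, 66 mm tall, standing left of the stage; origin under its centre
- tape_roll: bystander: roll of tape 61 mm wide, 19 mm tall, lying right of the stage; origin under its centre
- brush: bystander: flat brush 143 mm long, 9 mm thick, lying in front of the stage; origin under its centre

How it is judged:
By the outcome, as a careful person would: the job done as asked, in the order asked, and still so for the second after the job is handed in, while the arm keeps its last pose, push and grip.
It also fails if it takes over 54 s, if anything falls off the work surface, if the arm or the gripper's body presses on something with over 40 N, if the wrist force passes 120 N, or if a joint passes its speed limit or range.

ROBOT

A 6-joint arm with a two-finger parallel gripper is mounted at the origin on a cart in front of the work surface, level with it; the furniture and walls round the work are solid. World frame = base frame: x ahead of the robot, y to its left, z up, the work surface at z = 0. Lengths are in m, angles in rad, forces in N, time in s.
With the tool pointing down it reaches from about 0.3 to 0.775 m from the base axis. Payload 14.6 kg.
Tool frame: the origin (TCP) lies midway between the tips of the shut fingers; the grasp point (between the pads) lies 19 mm behind it (grasp_offset is the distance from the TCP to the grasp point, in m); z points along the fingers, y is the line along which they close (so a half turn about z gives the same grasp; the last joint's range is limited). The gripper opens to 94 mm and grips with 3 to 60 N. Pads are 16 mm wide; open, the fingers measure 119 mm over their backs; the gripper's body (75 mm by 177 mm) begins 78 mm behind the grasp point.
Start: joints at [-1.371, 0.3, 1.521, -0, 1.321, -0.067], TCP at [0.145, -0.531, 0.18] pointing down, gripper open.
Joint ranges: [-3.03, 3.03], [-0.79, 2.21], [0.23, 2.52], [-1.04, 4.18], [0, 3.07], [-2.55, 2.55]. Speed limits (rad/s): [2.22, 2.22, 2.57, 3.14, 3.14, 3.14].

INTERFACE

Orientations are given as [roll, pitch, yaw] about the fixed x, y, z axes, in that order (R = Rz(yaw) Ry(pitch) Rx(roll)).
In Python, from station import * gives the robot as it stands. The module is installed in compiled form; this text tells all that it offers.
- The arm moves only by the tool send_rows, never from a script. Its argument "rows" is a list of rows, each an object of numbers: "dx", "dy", "dz": the shift along the tool's x, y, z in mm; "roll": the turn about the tool's z in degrees; "jaw": the closure, from -1 (fully open) to 1 (shut). In form: [{"dx": .., "dy": .., "dz": .., "roll": .., "jaw": ..}, ...]. A call has 1 to 12 rows; each row shifts and turns the commanded pose from where the row before left it, along the tool's axes as they then stand; what a row does not reach is not made up. A row lasts 1/12 s, in which the tool goes at most 41.7 mm and 7.16 degrees, less where a joint would pass 70% of its speed; a pose out of reach is approached as far as the arm can. A call is refused whole if a number of a shift passes 41.7 or a number of a turn 7.16, either way. A call with a gripper value outside its range is refused whole. The fingers move at their own pace and stop on an object; "force" is the grip in N (left out, the last holds). Time passes only in rows, so rows that do not move let the fingers close. It gives the time, the measured TCP pose, the force, the opening and the grip force at its end, in the units of the state.
- get_obs(): the state, without advancing time (a new reading comes with each control period).
- camera(name): name is "side" or "top" or "wrist"; returns a dict with "frame" (480x640x3 uint8, red, green, blue), "z_map" (480x640 float32, m along the optical axis (not along the pixel's ray), 0 where there is no reading), "camera_matrix" (3x3 intrinsics, pixels), "rvec" (rotation vector, rad) and "tvec" (3), from world to camera coordinates, as OpenCV has them. Camera axes: x right, y down, z forward; pixel columns grow to the right and rows downward; lengths in m; the calibration is good to about 2 mm. The wrist camera is an equidistant fisheye: a pixel r from the principal point sees the ray r / f radians off the axis. A picture is of the moment at which its call begins.
- hand_in(): hands the job in; it is judged then, once.
The state is a dict: "time_s": time; "qpos": joint angles; "joint_vel": joint speeds; "tau": joint torques, N m; "ee_pos": TCP position; "eef_rot": TCP orientation; "force": force on the tool from outside, world axes, zero at the start; "moment": the same for the moment, N m; "grip_width": finger opening in m; "grip_force": force on a finger pad.
Only numpy, scipy, OpenCV 4.12 (cv2) and the standard library are available. Lean on these libraries where they do the work, as an engineer would, in place of code of your own. Each camera call takes 0.05 s, during which the arm holds its last target. There are 200 camera calls.

## Working session

There is one attempt and no reset: what is moved stays moved. The work goes in short steps, Python scripts to look and compute and a tool call to move; the robot and the scene stay as the last step left them, time stands still between calls to the robot, and variables do not carry over. Pictures are saved under pics/ and viewed, at most 10 in all, crops included, and the job is handed in when it is done.

Besides the shell and the picture viewer there is one more tool, called after ">>>" as a command line: name --argument value ..., lists and objects as JSON in quotes. send_rows: Moves the arm, as the interface text tells. Its arguments: {"type":"object","properties":{"rows":{"type":"array"},"force":{"type":"number"}},"required":["rows"]}

```bash
mkdir -p pics; cat > h.py <<'E'
from station import *
import numpy as np, cv2
def cam(n):
    c=camera(n); c['R']=cv2.Rodrigues(np.array(c['rvec'],float))[0]; c['t']=np.array(c['tvec'],float).ravel(); return c
def pts(c):
    K=c['camera_matrix']; z=c['z_map']; v,u=np.mgrid[0:480,0:640]
    P=np.stack([(u-K[0,2])/K[0,0]*z,(v-K[1,2])/K[1,1]*z,z],-1)
    return (P-c['t'])@c['R']
E
python3 - <<'E'
from h import *
o=get_obs(); print({k:np.round(v,3) for k,v in o.items()})
for n in ['top','side']:
    c=cam(n); cv2.imwrite(f'pics/{n}.png',c['frame'][:,:,::-1]); np.savez(f'{n}.npz',P=pts(c),f=c['frame'],K=c['camera_matrix'],R=c['R'],t=c['t'])
    print(n,-c['R'].T@c['t'],c['R'][2],c['camera_matrix'][0,0],(c['z_map']>0).mean())
E
```

```text
{'time_s': np.float64(0.0), 'qpos': array([-1.371,  0.3  ,  1.522, -0.   ,  1.321, -0.067]), 'joint_vel': array([-0.   ,  0.   , -0.001, -0.001,  0.   ,  0.001]), 'tau': array([-2.0000e-03, -5.3181e+01, -3.5273e+01,  7.1000e-02,  2.4000e-02,
       -0.0000e+00]), 'ee_pos': array([ 0.145, -0.53 ,  0.18 ]), 'eef_rot': array([-3.14 , -0.   ,  0.267]), 'force': array([-0.414,  0.369,  1.189]), 'moment': array([-0.038, -0.014, -0.017]), 'grip_force': np.float64(0.0), 'grip_width': np.float64(0.094)}
top [0.49229345 0.05977059 1.11928141] [ 0.09059135  0.00126855 -0.99588734] 566.2070649560852 0.99599609375
side [ 0.52279294 -0.72637529  0.50039189] [ 0.04641787  0.89741688 -0.43873492] 505.3146085226368 0.9958528645833333
```

View pics/top.png

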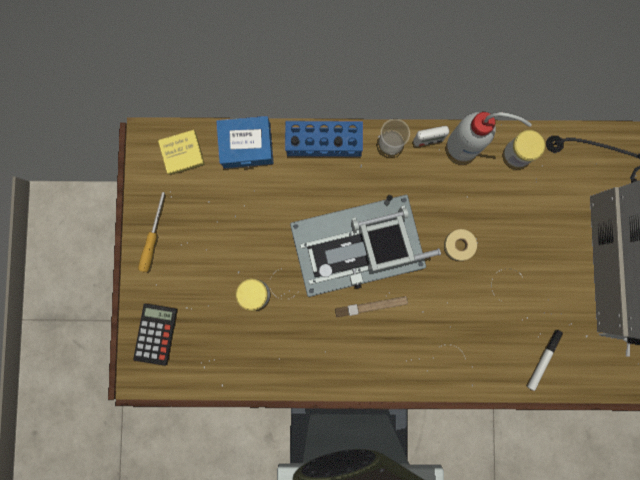

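View pics/side.png

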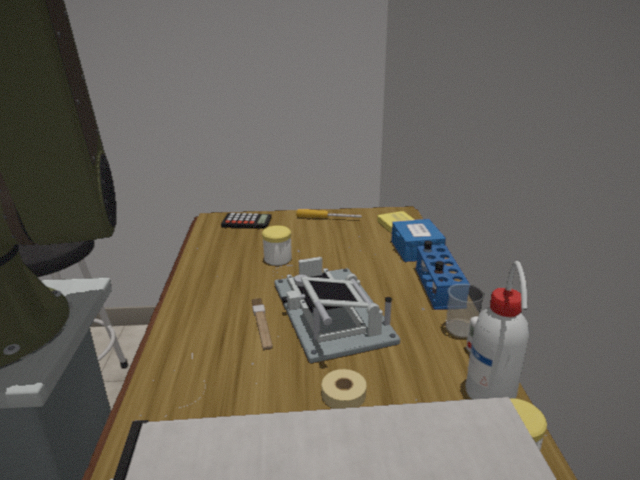

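The top view shows the stage base with corners at about (292,222), (407,196), (425,268) and (309,295). The flap is near (386,243), its pin near (430,254), the jar at (252,294), the tape at (461,244) and the brush at (370,307). The side view agrees, with the push plate at (311,267) and the pin end at (318,315).

```bash
python3 - <<'E'
import numpy as np,cv2
d=np.load('top.npz');P=d['P'];f=d['f'].astype(int)
roi=np.zeros((480,640),bool);roi[185:305,280:445]=1
m=roi&(P[...,2]>.007)&(P[...,2]<.12)
n,l,s,c=cv2.connectedComponentsWithStats(m.astype(np.uint8))
i=1+np.argmax(s[1:,4]);b=roi&(l==i)&(P[...,2]<.017)
print(np.percentile(P[roi][:,2],[5,50]),s[i])
xy=(P[b][:,:2]*1000).astype(np.float32)
r=cv2.minAreaRect(xy);print(r); bx=cv2.boxPoints(r);print(bx)
# bench bias
print('bench z',np.median(P[320:360,280:330,2]))
a=r[2]; w,h=r[1]
yaw=np.deg2rad(a if w<h else a-90)
print('yaw',np.rad2deg(yaw))
ctr=np.array(r[0]);R=np.array([[np.cos(yaw),-np.sin(yaw)],[np.sin(yaw),np.cos(yaw)]])
org=ctr-R@[10,0];print('origin',org)
for n in ['top','side']:
    d=np.load(n+'.npz');P=d['P']*1000
    q=(P[...,:2]-org)@R
    z=P[...,2]
    for nm,mm in {'plate':(z>45)&(z<75)&(abs(q[...,0])<32)&(q[...,1]>20)&(q[...,1]<125),
      'hi':(z>78)&(z<130)&(abs(q[...,0])<100)&(q[...,1]>-98)&(q[...,1]<0),
      'pin':(z>70)&(z<130)&(abs(q[...,0])<100)&(q[...,1]>-145)&(q[...,1]<-95),
      'base':(z>8)&(z<16)&(abs(q[...,0])<110)&(abs(q[...,1])<140)}.items():
        if mm.sum(): 
            qq=np.c_[q[mm],z[mm]];print(n,nm,mm.sum(),np.percentile(qq,[2,50,98],axis=0).round(0).tolist())
d=np.load('top.npz');P=d['P']
for nm,(u,v) in dict(jar=(252,294),tape=(453,238),brush=(380,304)).items(): print(nm,P[v,u].round(3),((P[v,u,:2]*1000-org)@R).round())
E
```

```text
[-0.00401085  0.00298358] [ 290  194  151  102 9247]
((576.9718627929688, 5.51116943359375), (150.09474182128906, 239.9014129638672), 14.183330535888672)
[[ 474.82126  103.41688]
 [ 533.6031  -129.17155]
 [ 679.12244  -92.39454]
 [ 620.34064  140.1939 ]]
bench z -0.0012746264752587593
yaw 14.183330535888672
origin [567.27669601   3.06091615]
top plate 101 [[-21.0, 89.0, 51.0], [0.0, 92.0, 58.0], [21.0, 96.0, 62.0]]
top hi 787 [[-46.0, -93.0, 78.0], [-31.0, -51.0, 83.0], [-8.0, -12.0, 89.0]]
top pin 130 [[-47.0, -137.0, 82.0], [-42.0, -117.0, 87.0], [-36.0, -96.0, 92.0]]
top base 4105 [[-65.0, -117.0, 8.0], [41.0, 16.0, 11.0], [83.0, 117.0, 15.0]]
side plate 186 [[-22.0, 87.0, 45.0], [-1.0, 91.0, 53.0], [20.0, 96.0, 59.0]]
side hi 548 [[-46.0, -94.0, 78.0], [-32.0, -54.0, 83.0], [-14.0, -13.0, 88.0]]
side pin 165 [[-47.0, -138.0, 78.0], [-43.0, -124.0, 87.0], [-36.0, -96.0, 89.0]]
side base 3349 [[-64.0, -118.0, 8.0], [-2.0, -64.0, 11.0], [81.0, 111.0, 15.0]]
jar [0.479 0.204 0.066] [-36. 216.]
tape [ 0.59  -0.18   0.018] [ -23. -183.]
brush [ 0.461 -0.038  0.009] [-113.  -14.]
```

>>> send_rows --rows '[{"roll": 1.1, "jaw": 1}, {"dx": 22.5, "dy": -22.5, "jaw": 1}, {"dx": 22.5, "dy": -22.5, "jaw": 1}, {"dx": 22.5, "dy": -22.5, "jaw": 1}, {"dx": 22.5, "dy": -22.5, "jaw": 1}, {"dx": 22.5, "dy": -22.5, "jaw": 1}, {"dx": 22.5, "dy": -22.5, "jaw": 1}, {"dx": 22.5, "dy": -22.5, "jaw": 1}, {"dx": 22.5, "dy": -22.5, "jaw": 1}, {"dx": 22.5, "dy": -22.5, "jaw": 1}, {"dx": 22.5, "dy": -22.5, "jaw": 1}, {"dx": 22.5, "dy": -22.5, "jaw": 1}]' --force 20

```text
invalid input at $.rows[0]: expected keys dx, dy, dz, roll, jaw
```

>>> send_rows --rows '[{"dx": 22.5, "dy": -22.5, "jaw": 1}, {"dx": 22.5, "dy": -22.5, "jaw": 1}, {"dx": 22.5, "dy": -22.5, "jaw": 1}, {"dx": 22.5, "dy": -22.5, "jaw": 1}, {"dx": 22.5, "dy": -22.5, "jaw": 1}, {"dx": 22.5, "dy": -22.5, "jaw": 1}, {"dx": 22.5, "dy": -22.5, "jaw": 1}, {"dx": 22.5, "dy": -22.5, "jaw": 1}, {"dx": 22.5, "dy": -22.5, "jaw": 1}, {"dx": 22.5, "dy": -22.5, "jaw": 1}, {"dx": 22.5, "dy": -22.5, "jaw": 1}, {"dx": 22.5, "dy": -22.5, "jaw": 1}]'

```text
invalid input at $.rows[0]: expected keys dx, dy, dz, roll, jaw
```

>>> send_rows --rows '[{"dx": 22.5, "dy": -22.5, "jaw": 1}, {"jaw": 1}, {"jaw": 1}]'

```text
invalid input at $.rows[0]: expected keys dx, dy, dz, roll, jaw
```

All keys are required.

>>> send_rows --rows '[{"dx": 0, "dy": 0, "dz": 0, "roll": 1.1, "jaw": 1}, {"dx": 22.5, "dy": -22.5, "dz": 0, "roll": 0, "jaw": 1}, {"dx": 22.5, "dy": -22.5, "dz": 0, "roll": 0, "jaw": 1}, {"dx": 22.5, "dy": -22.5, "dz": 0, "roll": 0, "jaw": 1}, {"dx": 22.5, "dy": -22.5, "dz": 0, "roll": 0, "jaw": 1}, {"dx": 22.5, "dy": -22.5, "dz": 0, "roll": 0, "jaw": 1}, {"dx": 22.5, "dy": -22.5, "dz": 0, "roll": 0, "jaw": 1}, {"dx": 22.5, "dy": -22.5, "dz": 0, "roll": 0, "jaw": 1}, {"dx": 22.5, "dy": -22.5, "dz": 0, "roll": 0, "jaw": 1}, {"dx": 22.5, "dy": -22.5, "dz": 0, "roll": 0, "jaw": 1}, {"dx": 22.5, "dy": -22.5, "dz": 0, "roll": 0, "jaw": 1}, {"dx": 22.5, "dy": -22.5, "dz": 0, "roll": 0, "jaw": 1}]' --force 20

```text
time_s: 1.1
ee_pos: [0.3247, -0.2285, 0.1801]
eef_rot: [3.141, -0.0, 0.246]
force: [0.6, 0.8, -0.2]
grip_width: 0.0173
grip_force: 0.0
```

>>> send_rows --rows '[{"dx": 22.5, "dy": -22.5, "dz": 0, "roll": 0, "jaw": 1}, {"dx": 22.5, "dy": -22.5, "dz": 0, "roll": 0, "jaw": 1}, {"dx": 22.5, "dy": -22.5, "dz": 0, "roll": 0, "jaw": 1}, {"dx": 22.5, "dy": -22.5, "dz": 0, "roll": 0, "jaw": 1}, {"dx": 22.5, "dy": -22.5, "dz": 0, "roll": 0, "jaw": 1}, {"dx": 22.5, "dy": -22.5, "dz": 0, "roll": 0, "jaw": 1}, {"dx": 22.5, "dy": -22.5, "dz": 0, "roll": 0, "jaw": 1}, {"dx": 22.5, "dy": -22.5, "dz": 0, "roll": 0, "jaw": 1}, {"dx": 22.5, "dy": -22.5, "dz": 0, "roll": 0, "jaw": 1}, {"dx": 22.5, "dy": -22.5, "dz": 0, "roll": 0, "jaw": 1}, {"dx": 22.5, "dy": -22.5, "dz": 0, "roll": 0, "jaw": 1}, {"dx": 22.5, "dy": -22.5, "dz": 0, "roll": 0, "jaw": 1}]'

```text
time_s: 2.1
ee_pos: [0.5204, 0.0996, 0.1799]
eef_rot: [-3.142, 0.0, 0.247]
force: [-0.1, -0.4, 0.4]
grip_width: 0.0002
grip_force: 0.0
```

>>> send_rows --rows '[{"dx": 22.5, "dy": -22.5, "dz": 0, "roll": 0, "jaw": 1}, {"dx": 0, "dy": 0, "dz": 0, "roll": 0, "jaw": 1}, {"dx": 0, "dy": 0, "dz": 0, "roll": 0, "jaw": 1}]'

```text
time_s: 2.35
ee_pos: [0.5361, 0.1263, 0.1793]
eef_rot: [-3.142, 0.001, 0.249]
force: [-0.2, -0.7, 0.1]
grip_width: 0.0004
grip_force: 0.0
```

>>> send_rows --rows '[{"dx": 0, "dy": 0, "dz": 29, "roll": 0, "jaw": 1}, {"dx": 0, "dy": 0, "dz": 29, "roll": 0, "jaw": 1}, {"dx": 0, "dy": 0, "dz": 29, "roll": 0, "jaw": 1}, {"dx": 0, "dy": 0, "dz": 29, "roll": 0, "jaw": 1}, {"dx": 0, "dy": 0, "dz": 29, "roll": 0, "jaw": 1}, {"dx": 0, "dy": 0, "dz": 0, "roll": 0, "jaw": 1}]'

```text
time_s: 2.85
ee_pos: [0.5329, 0.1238, 0.0303]
eef_rot: [-3.141, 0.008, 0.246]
force: [-0.6, 0.2, -0.7]
grip_width: 0.0003
grip_force: 0.0
```

>>> send_rows --rows '[{"dx": 0, "dy": 5, "dz": 0, "roll": 0, "jaw": 1}, {"dx": 0, "dy": 5, "dz": 0, "roll": 0, "jaw": 1}, {"dx": 0, "dy": 4, "dz": 0, "roll": 0, "jaw": 1}, {"dx": 0, "dy": 4, "dz": 0, "roll": 0, "jaw": 1}, {"dx": 0, "dy": 4, "dz": 0, "roll": 0, "jaw": 1}, {"dx": 0, "dy": 4, "dz": 0, "roll": 0, "jaw": 1}, {"dx": 0, "dy": 4, "dz": 0, "roll": 0, "jaw": 1}, {"dx": 0, "dy": 0, "dz": 0, "roll": 0, "jaw": 1}]'

```text
time_s: 3.52
ee_pos: [0.5438, 0.0956, 0.0352]
eef_rot: [3.141, -0.0, 0.247]
force: [0.2, 0.6, -0.1]
grip_width: 0.0003
grip_force: 0.0
```

```bash
cat > pl.py <<'E'
from h import *
O=np.array([567.3,3.1]);a=np.deg2rad(14.18);R=np.array([[np.cos(a),-np.sin(a)],[np.sin(a),np.cos(a)]])
def stage(p): return (np.asarray(p)[...,:2]*1000-O)@R
def tcp():
    o=get_obs(); return stage(o['ee_pos']).round(1), (o['ee_pos'][2]*1000).round(1), o['force'].round(1), np.rad2deg(o['eef_rot']).round(2),o['qpos'].round(2)
E
python3 -c "
from pl import *
print(tcp())
for n in ['top','side']:
    c=cam(n);P=pts(c);q=stage(P);z=P[...,2]*1000
    f=c['frame'];x0=(260,170) if n=='top' else (230,200)
    cv2.imwrite(f'pics/{n}2.png',cv2.resize(f[x0[1]:x0[1]+150,x0[0]:x0[0]+200,::-1],None,fx=4,fy=4))
    m=(z>30)&(z<58)&(abs(q[...,0])<26)&(q[...,1]>-5)&(q[...,1]<100);print(n,m.sum(),np.percentile(np.c_[q[m],z[m]],[2,50,98],axis=0).round())
"
```

```text
(array([-0.1, 95.4]), np.float64(35.2), array([ 0.2,  0.6, -0.1]), array([ 1.7999e+02, -1.0000e-02,  1.4160e+01]), array([ 0.11,  0.47,  1.65, -0.  ,  1.02,  1.43]))Traceback (most recent call last):
  File "<string>", line 8, in <module>
    m=(z>30)&(z<58)&(abs(q[...,0])<26)&(q[...,1]>-5)&(q[...,1]<100);print(n,m.sum(),np.percentile(np.c_[q[m],z[m]],[2,50,98],axis=0).round())
                                                                                    ~~~~~~~~~~~~~^^^^^^^^^^^^^^^^^^^^^^^^^^^^^^^^^^^
    return _quantile_unchecked(
        a, q, axis, out, overwrite_input, method, keepdims, weights)
    return _ureduce(a,
                    func=_quantile_ureduce_func,
    ...<5 lines>...
                    overwrite_input=overwrite_input,
                    method=method)
    r = func(a, **kwargs)
    result = _quantile(arr,
                       quantiles=q,
    ...<2 lines>...
                       out=out,
                       weights=wgt)
    slices_having_nans = np.isnan(arr[-1, ...])
                                  ~~~^^^^^^^^^
IndexError: index -1 is out of bounds for axis 0 with size 0
```

>>> send_rows --rows '[{"dx": 0, "dy": 3, "dz": 0, "roll": 0, "jaw": 1}, {"dx": 0, "dy": 3, "dz": 0, "roll": 0, "jaw": 1}, {"dx": 0, "dy": 3, "dz": 0, "roll": 0, "jaw": 1}, {"dx": 0, "dy": 3, "dz": 0, "roll": 0, "jaw": 1}, {"dx": 0, "dy": 3, "dz": 0, "roll": 0, "jaw": 1}, {"dx": 0, "dy": 3, "dz": 0, "roll": 0, "jaw": 1}, {"dx": 0, "dy": 3, "dz": 0, "roll": 0, "jaw": 1}, {"dx": 0, "dy": 3, "dz": 0, "roll": 0, "jaw": 1}, {"dx": 0, "dy": 3, "dz": 0, "roll": 0, "jaw": 1}, {"dx": 0, "dy": 3, "dz": 0, "roll": 0, "jaw": 1}, {"dx": 0, "dy": 3, "dz": 0, "roll": 0, "jaw": 1}]'

```text
time_s: 4.48
ee_pos: [0.5517, 0.064, 0.035]
eef_rot: [-3.142, 0.0, 0.248]
force: [0.6, 1.0, 0.0]
grip_width: 0.0002
grip_force: 0.0
```

>>> send_rows --rows '[{"dx": 0, "dy": 1.5, "dz": 0, "roll": 0, "jaw": 1}, {"dx": 0, "dy": 1.5, "dz": 0, "roll": 0, "jaw": 1}, {"dx": 0, "dy": 1.5, "dz": 0, "roll": 0, "jaw": 1}]'

```text
time_s: 4.73
ee_pos: [0.5527, 0.0598, 0.035]
eef_rot: [-3.142, 0.0, 0.248]
force: [0.5, -0.5, 0.1]
grip_width: 0.0006
grip_force: 0.0
```

>>> send_rows --rows '[{"dx": 0, "dy": 1.5, "dz": 0, "roll": 0, "jaw": 1}, {"dx": 0, "dy": 1.5, "dz": 0, "roll": 0, "jaw": 1}, {"dx": 0, "dy": 1.5, "dz": 0, "roll": 0, "jaw": 1}]'

```text
time_s: 4.98
ee_pos: [0.5539, 0.0554, 0.0351]
eef_rot: [3.142, -0.0, 0.248]
force: [0.3, -0.0, 0.5]
grip_width: 0.0005
grip_force: 0.0
```

>>> send_rows --rows '[{"dx": 0, "dy": 1, "dz": 0, "roll": 0, "jaw": 1}, {"dx": 0, "dy": 1, "dz": 0, "roll": 0, "jaw": 1}, {"dx": 0, "dy": 0.5, "dz": 0, "roll": 0, "jaw": 1}, {"dx": 0, "dy": 0, "dz": 0, "roll": 0, "jaw": 1}]'

```text
time_s: 5.32
ee_pos: [0.5545, 0.053, 0.035]
eef_rot: [3.142, 0.0, 0.248]
force: [0.9, 0.1, -0.2]
grip_width: 0.0004
grip_force: 0.0
```

```bash
python3 -c "
from pl import *
print(tcp())
for n in ['side']:
    c=cam(n);P=pts(c);q=stage(P);z=P[...,2]*1000
    f=c['frame'];x0=(230,200)
    cv2.imwrite(f'pics/{n}2.png',cv2.resize(f[x0[1]:x0[1]+150,x0[0]:x0[0]+200,::-1],None,fx=4,fy=4))
    m=(z>30)&(z<58)&(abs(q[...,0])<26)&(q[...,1]>-5)&(q[...,1]<100);print(n,m.sum())
    if m.sum(): print(np.percentile(np.c_[q[m],z[m]],[2,50,98],axis=0).round())
"
```

```text
(array([-0.2, 51.6]), np.float64(35.0), array([ 0.9,  0.1, -0.2]), array([180.  ,   0.  ,  14.18]), array([ 0.03,  0.48,  1.64, -0.  ,  1.03,  1.35]))
side 212
[[-24.  79.  31.]
 [-12.  90.  41.]
 [ 18.  96.  57.]]
```

View pics/side2.png

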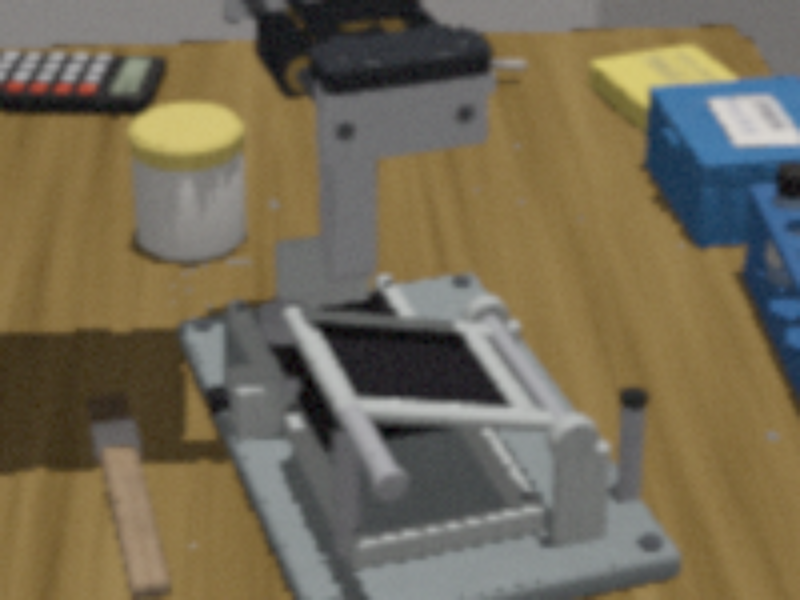

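The side crop shows the fingers at about (345,270), with the push plate at (305,270) apparently beside or behind them. That contradicts the reported TCP, so I'll check it by depth.

```bash
python3 -c "
from pl import *
for n in ['side','top']:
    c=cam(n);P=pts(c);q=stage(P);z=P[...,2]*1000
    f=c['frame'];x0=(230,200) if n=='side' else (260,170)
    cv2.imwrite(f'pics/{n}3.png',cv2.resize(f[x0[1]:x0[1]+150,x0[0]:x0[0]+200,::-1],None,fx=4,fy=4))
    for lo,hi in [(20,30),(30,40),(40,50),(50,58),(63,75),(75,95),(95,110)]:
        m=(z>lo)&(z<hi)&(abs(q[...,0])<30)&(q[...,1]>25)&(q[...,1]<125)
        if m.sum(): print(n,lo,m.sum(),np.percentile(np.c_[q[m],z[m]],[2,25,50,75,98],axis=0).round().tolist())
print(tcp())
"
```

```text
side 20 183 [[-30.0, 27.0, 22.0], [-25.0, 56.0, 23.0], [-1.0, 85.0, 24.0], [17.0, 90.0, 25.0], [29.0, 94.0, 30.0]]
side 30 120 [[-29.0, 64.0, 30.0], [-22.0, 82.0, 32.0], [-13.0, 90.0, 34.0], [0.0, 91.0, 35.0], [21.0, 94.0, 40.0]]
side 40 61 [[-22.0, 88.0, 40.0], [-18.0, 90.0, 42.0], [-12.0, 91.0, 45.0], [-5.0, 92.0, 48.0], [-1.0, 95.0, 50.0]]
side 50 53 [[-22.0, 88.0, 50.0], [-17.0, 90.0, 53.0], [-12.0, 91.0, 55.0], [-8.0, 92.0, 57.0], [-3.0, 97.0, 58.0]]
side 63 64 [[-10.0, 38.0, 64.0], [-9.0, 40.0, 69.0], [-3.0, 41.0, 71.0], [3.0, 46.0, 73.0], [9.0, 62.0, 75.0]]
side 75 139 [[-10.0, 37.0, 76.0], [-9.0, 39.0, 80.0], [-4.0, 40.0, 85.0], [2.0, 42.0, 90.0], [8.0, 62.0, 95.0]]
side 95 104 [[-10.0, 37.0, 95.0], [-9.0, 39.0, 99.0], [-3.0, 40.0, 102.0], [2.0, 43.0, 106.0], [8.0, 60.0, 109.0]]
top 20 13 [[-30.0, 86.0, 21.0], [-29.0, 91.0, 22.0], [-28.0, 93.0, 24.0], [-27.0, 95.0, 25.0], [-25.0, 97.0, 26.0]]
top 30 4 [[-30.0, 76.0, 32.0], [-30.0, 77.0, 32.0], [-29.0, 78.0, 33.0], [-29.0, 80.0, 34.0], [-29.0, 81.0, 35.0]]
(array([-0.2, 51.7]), np.float64(35.0), array([-0.7, -0.5,  0.7]), array([-180.  ,   -0.  ,   14.19]), array([0.03, 0.48, 1.64, 0.  , 1.03, 1.35]))
```

View pics/top3.png

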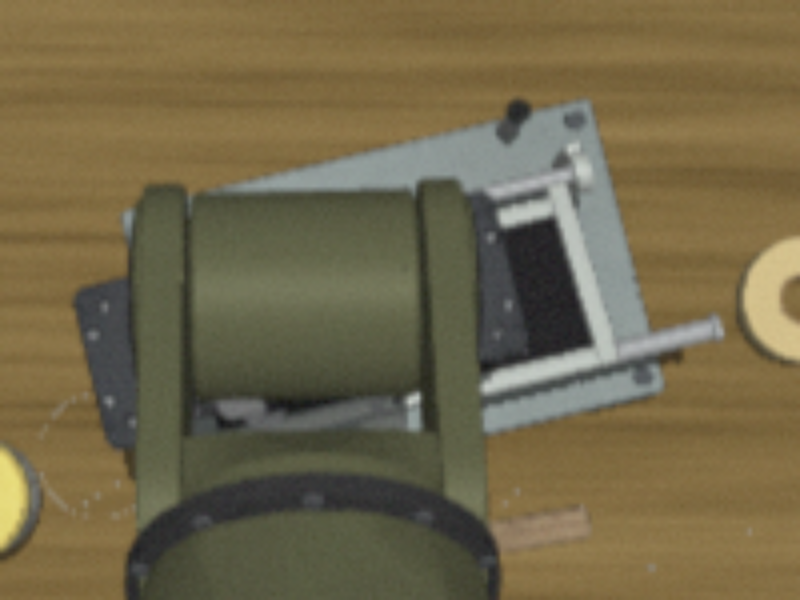

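```bash
python3 -c "
from pl import *
c=cam('side');P=pts(c);q=stage(P);z=P[...,2]*1000
m=(z>26)&(z<140)&(abs(q[...,0])<16)&(q[...,1]>33)&(q[...,1]<70)
print(np.sort(z[m])[:60:4].round(1))
v,u=np.nonzero(m); print(u.min(),u.max(),v.min(),v.max())
K=c['camera_matrix']
def proj(s,zz):
    w=np.append((R@np.array(s)+O)/1000,zz/1000);p=c['R']@w+c['t'];p=K@p;return (p[:2]/p[2]).round(1)
print('tip expected',proj([0,39],35),'if 62:',proj([0,39],62))
for r in range(255,275): print(r,[(int(a),int(b)) for a,b in zip(q[r,308:326:4,1],z[r,308:326:4])])
"
```

```text
[59.4 61.2 62.9 63.4 64.8 65.5 66.8 67.9 69.3 69.6 70.2 70.5 71.1 71.5
 72.6]
310 324 240 270
tip expected [319.1 284.4] if 62: [318.9 271.1]
255 [(214, 0), (47, 90), (38, 95), (40, 92), (210, -2)]
256 [(215, -2), (49, 88), (38, 92), (37, 92), (207, -3)]
257 [(206, 0), (49, 86), (39, 90), (40, 88), (196, 0)]
258 [(203, 0), (47, 85), (41, 87), (37, 88), (194, -1)]
259 [(95, 57), (47, 83), (39, 86), (38, 86), (192, -2)]
260 [(90, 58), (49, 80), (39, 84), (39, 83), (186, -1)]
261 [(93, 54), (46, 80), (40, 82), (42, 79), (182, -1)]
262 [(91, 53), (49, 76), (40, 80), (39, 79), (180, -2)]
263 [(88, 53), (49, 74), (39, 78), (38, 77), (173, -1)]
264 [(-696, 500), (51, 71), (39, 76), (40, 74), (169, 0)]
265 [(89, 48), (48, 70), (38, 75), (41, 72), (167, -2)]
266 [(90, 45), (52, 66), (39, 72), (39, 71), (40, 69)]
267 [(90, 43), (51, 65), (39, 70), (38, 70), (155, 0)]
268 [(88, 42), (47, 65), (39, 68), (44, 64), (154, -1)]
269 [(88, 40), (52, 60), (44, 64), (46, 61), (111, 21)]
270 [(91, 36), (91, 35), (90, 34), (90, 33), (107, 21)]
271 [(89, 36), (91, 33), (91, 32), (89, 31), (104, 21)]
272 [(91, 32), (90, 31), (90, 30), (90, 28), (107, 17)]
273 [(92, 29), (86, 32), (92, 27), (88, 27), (93, 23)]
274 [(90, 29), (91, 27), (92, 24), (89, 25), (89, 23)]
```

Depth shows the real fingertips at z≈62 mm while the TCP reports 35. The fingers therefore skimmed over the plate, which hasn't moved. I'll treat this as a vertical offset of about 27 mm, go back and come down lower.

>>> send_rows --rows '[{"dx": 0, "dy": 0, "dz": -20, "roll": 0, "jaw": 1}, {"dx": 0, "dy": -24, "dz": 0, "roll": 0, "jaw": 1}, {"dx": 0, "dy": -24, "dz": 0, "roll": 0, "jaw": 1}, {"dx": 0, "dy": -24, "dz": 0, "roll": 0, "jaw": 1}, {"dx": 0, "dy": 0, "dz": 0, "roll": 0, "jaw": 1}, {"dx": 0, "dy": 0, "dz": 0, "roll": 0, "jaw": 1}, {"dx": 0, "dy": 0, "dz": 15, "roll": 0, "jaw": 1}, {"dx": 0, "dy": 0, "dz": 10, "roll": 0, "jaw": 1}, {"dx": 0, "dy": 0, "dz": 10, "roll": 0, "jaw": 1}, {"dx": 0, "dy": 0, "dz": 5, "roll": 0, "jaw": 1}, {"dx": 0, "dy": 0, "dz": 5, "roll": 0, "jaw": 1}, {"dx": 0, "dy": 0, "dz": 0, "roll": 0, "jaw": 1}]'

```text
time_s: 6.52
ee_pos: [0.5364, 0.1226, 0.0091]
eef_rot: [-3.141, 0.001, 0.247]
force: [-0.5, 0.1, -0.2]
grip_width: 0.0004
grip_force: 0.0
```

```bash
python3 -c "
from pl import *
print(tcp())
c=cam('side');P=pts(c);q=stage(P);z=P[...,2]*1000
f=c['frame']
cv2.imwrite('pics/s4.png',cv2.resize(f[200:350,230:430,::-1],None,fx=4,fy=4))
m=(z>8)&(z<140)&(abs(q[...,0])<12)&(q[...,1]>102)&(q[...,1]<140)
print(np.sort(z[m])[:80:4].round(1))
"
```

```text
(array([ -0.6, 123.4]), np.float64(9.1), array([-0.5,  0.1, -0.2]), array([-1.7999e+02,  8.0000e-02,  1.4170e+01]), array([0.16, 0.5 , 1.67, 0.  , 0.97, 1.48]))
[41.  45.2 49.7 50.2 50.9 51.7 52.2 52.8 53.4 54.1 54.3 55.3 56.2 57.
 57.9 58.2 59.3 59.8 60.5 60.7]
```

View pics/s4.png

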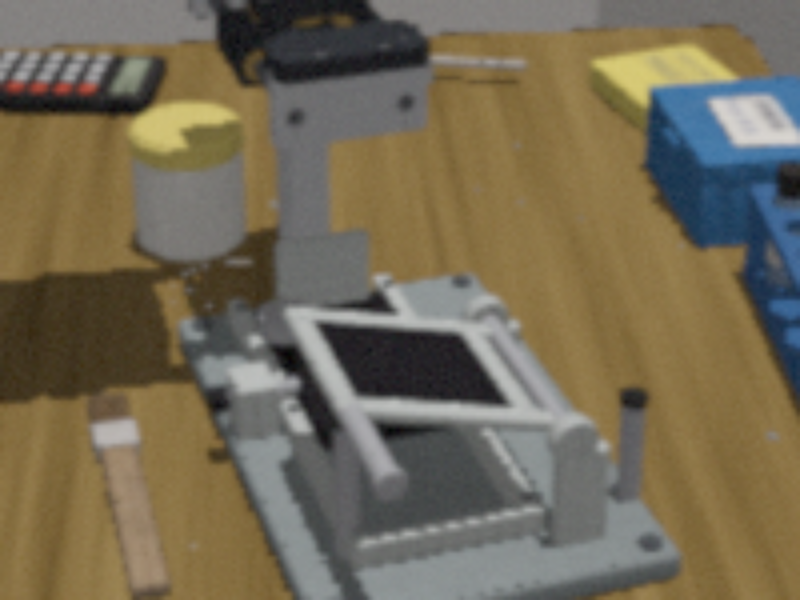

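The fingers at (300,190) now run down behind the plate at (320,260), so I'll push.

>>> send_rows --rows '[{"dx": 0, "dy": 4, "dz": 0, "roll": 0, "jaw": 1}, {"dx": 0, "dy": 4, "dz": 0, "roll": 0, "jaw": 1}, {"dx": 0, "dy": 3, "dz": 0, "roll": 0, "jaw": 1}, {"dx": 0, "dy": 3, "dz": 0, "roll": 0, "jaw": 1}, {"dx": 0, "dy": 3, "dz": 0, "roll": 0, "jaw": 1}, {"dx": 0, "dy": 3, "dz": 0, "roll": 0, "jaw": 1}, {"dx": 0, "dy": 3, "dz": 0, "roll": 0, "jaw": 1}, {"dx": 0, "dy": 3, "dz": 0, "roll": 0, "jaw": 1}]'

```text
time_s: 7.23
ee_pos: [0.5433, 0.0974, 0.0101]
eef_rot: [-3.142, -0.0, 0.248]
force: [-0.2, 0.3, 0.1]
grip_width: 0.0007
grip_force: 0.3
```

>>> send_rows --rows '[{"dx": 0, "dy": 3, "dz": 0, "roll": 0, "jaw": 1}, {"dx": 0, "dy": 3, "dz": 0, "roll": 0, "jaw": 1}, {"dx": 0, "dy": 3, "dz": 0, "roll": 0, "jaw": 1}, {"dx": 0, "dy": 3, "dz": 0, "roll": 0, "jaw": 1}, {"dx": 0, "dy": 3, "dz": 0, "roll": 0, "jaw": 1}, {"dx": 0, "dy": 3, "dz": 0, "roll": 0, "jaw": 1}, {"dx": 0, "dy": 3, "dz": 0, "roll": 0, "jaw": 1}, {"dx": 0, "dy": 3, "dz": 0, "roll": 0, "jaw": 1}]'

```text
time_s: 7.9
ee_pos: [0.5491, 0.0742, 0.01]
eef_rot: [-3.142, -0.0, 0.248]
force: [-0.3, 0.9, 0.5]
grip_width: 0.0002
grip_force: 0.3
```

>>> send_rows --rows '[{"dx": 0, "dy": 2, "dz": 0, "roll": 0, "jaw": 1}, {"dx": 0, "dy": 2, "dz": 0, "roll": 0, "jaw": 1}, {"dx": 0, "dy": 2, "dz": 0, "roll": 0, "jaw": 1}, {"dx": 0, "dy": 2, "dz": 0, "roll": 0, "jaw": 1}]'

```text
time_s: 8.23
ee_pos: [0.551, 0.0668, 0.01]
eef_rot: [-3.141, -0.0, 0.248]
force: [-0.8, 4.7, 0.6]
grip_width: 0.0004
grip_force: 2.2
```

>>> send_rows --rows '[{"dx": 0, "dy": 2, "dz": 0, "roll": 0, "jaw": 1}, {"dx": 0, "dy": 2, "dz": 0, "roll": 0, "jaw": 1}, {"dx": 0, "dy": 2, "dz": 0, "roll": 0, "jaw": 1}, {"dx": 0, "dy": 2, "dz": 0, "roll": 0, "jaw": 1}]'

```text
time_s: 8.57
ee_pos: [0.5531, 0.0587, 0.0101]
eef_rot: [3.141, -0.0, 0.248]
force: [0.9, 2.0, -0.7]
grip_width: 0.0008
grip_force: 0.7
```

>>> send_rows --rows '[{"dx": 0, "dy": 2, "dz": 0, "roll": 0, "jaw": 1}, {"dx": 0, "dy": 1, "dz": 0, "roll": 0, "jaw": 1}, {"dx": 0, "dy": 1, "dz": 0, "roll": 0, "jaw": 1}, {"dx": 0, "dy": 1, "dz": 0, "roll": 0, "jaw": 1}, {"dx": 0, "dy": 0, "dz": 0, "roll": 0, "jaw": 1}]'

```text
time_s: 8.98
ee_pos: [0.5542, 0.0538, 0.01]
eef_rot: [3.141, 0.0, 0.247]
force: [-0.5, -0.2, 0.1]
grip_width: 0.0004
grip_force: 0.0
```

```bash
cat > plate.py <<'E'
from pl import *
print(tcp())
c=cam('side');P=pts(c);q=stage(P);z=P[...,2]*1000
m=(z>38)&(z<57)&(abs(q[...,0])<23)&(abs(q[...,0])>0)&(q[...,1]>5)&(q[...,1]<100)
if m.sum(): print(m.sum(),np.percentile(np.c_[q[m],z[m]],[2,25,50,75,98],axis=0).round(1).tolist())
E
python3 plate.py
```

```text
(array([-0.3, 52.4]), np.float64(10.0), array([-0.5, -0.2,  0.1]), array([1.7999e+02, 1.0000e-02, 1.4180e+01]), array([ 0.03,  0.51,  1.65, -0.  ,  0.98,  1.35]))
74 [[-11.0, 25.6, 45.8], [-9.0, 28.0, 52.9], [3.8, 32.0, 55.0], [12.1, 45.2, 56.0], [20.3, 63.3, 57.0]]
```

The detent force rose and then vanished, so the carriage has snapped. I'll push lightly against the stop to confirm.

>>> send_rows --rows '[{"dx": 0, "dy": 1.5, "dz": 0, "roll": 0, "jaw": 1}, {"dx": 0, "dy": 1.5, "dz": 0, "roll": 0, "jaw": 1}, {"dx": 0, "dy": 1.5, "dz": 0, "roll": 0, "jaw": 1}, {"dx": 0, "dy": 1, "dz": 0, "roll": 0, "jaw": 1}]'

```text
time_s: 9.37
ee_pos: [0.5554, 0.0492, 0.0101]
eef_rot: [-3.14, 0.0, 0.247]
force: [-2.8, 10.9, 2.6]
grip_width: 0.0005
grip_force: 5.7
```

>>> send_rows --rows '[{"dx": 0, "dy": 0.7, "dz": 0, "roll": 0, "jaw": 1}, {"dx": 0, "dy": 0.5, "dz": 0, "roll": 0, "jaw": 1}, {"dx": 0, "dy": 0, "dz": 0, "roll": 0, "jaw": 1}]'

```text
time_s: 9.62
ee_pos: [0.5554, 0.0492, 0.0101]
eef_rot: [-3.139, 0.0, 0.248]
force: [-2.9, 13.7, 2.3]
grip_width: 0.0004
grip_force: 6.8
```

Contact with a hard stop at plate y≈31 mm confirms the carriage is home. Next I'll back off, rise, move above the pin and roll −90°.

>>> send_rows --rows '[{"dx": 0, "dy": -6, "dz": 0, "roll": 0, "jaw": 1}, {"dx": 0, "dy": -8, "dz": 0, "roll": 0, "jaw": 1}, {"dx": 0, "dy": 0, "dz": -35, "roll": 0, "jaw": 1}, {"dx": 0, "dy": 0, "dz": -35, "roll": 0, "jaw": 1}, {"dx": 0, "dy": 0, "dz": -35, "roll": 0, "jaw": 1}, {"dx": 0, "dy": 0, "dz": -35, "roll": 0, "jaw": 1}, {"dx": -5.2, "dy": 22, "dz": 0, "roll": 0, "jaw": 0.1}, {"dx": -5.2, "dy": 22, "dz": 0, "roll": 0, "jaw": 0.1}, {"dx": -5.2, "dy": 22, "dz": 0, "roll": 0, "jaw": 0.1}, {"dx": -5.2, "dy": 22, "dz": 0, "roll": 0, "jaw": 0.1}, {"dx": -5.2, "dy": 22, "dz": 0, "roll": 0, "jaw": 0.1}, {"dx": -5.2, "dy": 22, "dz": 0, "roll": 0, "jaw": 0.1}]'

```text
time_s: 10.62
ee_pos: [0.5544, -0.0753, 0.1501]
eef_rot: [3.141, 0.0, 0.248]
force: [-0.5, 0.2, -0.6]
grip_width: 0.0371
grip_force: 0.0
```

>>> send_rows --rows '[{"dx": -5.2, "dy": 22, "dz": 0, "roll": 0, "jaw": 0.1}, {"dx": -5.2, "dy": 20, "dz": 0, "roll": 0, "jaw": 0.1}, {"dx": 0, "dy": 0, "dz": 0, "roll": -7, "jaw": 0.1}, {"dx": 0, "dy": 0, "dz": 0, "roll": -7, "jaw": 0.1}, {"dx": 0, "dy": 0, "dz": 0, "roll": -7, "jaw": 0.1}, {"dx": 0, "dy": 0, "dz": 0, "roll": -7, "jaw": 0.1}, {"dx": 0, "dy": 0, "dz": 0, "roll": -7, "jaw": 0.1}, {"dx": 0, "dy": 0, "dz": 0, "roll": -7, "jaw": 0.1}, {"dx": 0, "dy": 0, "dz": 0, "roll": -7, "jaw": 0.1}]'

```text
time_s: 11.37
ee_pos: [0.5547, -0.1175, 0.15]
eef_rot: [3.142, 0.0, 1.109]
force: [0.2, 0.3, -0.5]
grip_width: 0.0426
grip_force: 0.0
```

>>> send_rows --rows '[{"dx": 0, "dy": 0, "dz": 0, "roll": -7, "jaw": 0.1}, {"dx": 0, "dy": 0, "dz": 0, "roll": -7, "jaw": 0.1}, {"dx": 0, "dy": 0, "dz": 0, "roll": -7, "jaw": 0.1}, {"dx": 0, "dy": 0, "dz": 0, "roll": -7, "jaw": 0.1}, {"dx": 0, "dy": 0, "dz": 0, "roll": -7, "jaw": 0.1}, {"dx": 0, "dy": 0, "dz": 0, "roll": -6, "jaw": 0.1}, {"dx": 0, "dy": 0, "dz": 0, "roll": 0, "jaw": 0.1}]'

```text
time_s: 11.95
ee_pos: [0.5547, -0.1175, 0.15]
eef_rot: [-3.141, 0.0, 1.823]
force: [-0.9, 0.6, -0.9]
grip_width: 0.0423
grip_force: 0.0
```

```bash
cat plate.py > look.py; cat >> look.py <<'E'
t,tz=tcp()[:2]
m=(abs(q[...,0]-t[0])<45)&(abs(q[...,1]-t[1])<13)&(z>tz+5)&(z<tz+110)
v,u=np.nonzero(m); 
print('fingers',m.sum(),[ (int(b),*np.percentile(q[m&(z>b)&(z<b+12)],[2,50,98],axis=0).round().tolist()) for b in range(int(tz),int(tz)+100,12) if (m&(z>b)&(z<b+12)).sum()>4])
print('low z',np.sort(z[m])[:60:4].round())
mp=(q[...,1]>-137)&(q[...,1]<-95)&(abs(q[...,0]+42)<12)&(z>72)&(z<98)
if mp.sum(): print('pin',np.percentile(np.c_[q[mp],z[mp]],[2,50,98],axis=0).round(1).tolist())
print(get_obs()['grip_width'])
f=c['frame'];import time;cv2.imwrite('pics/l%d.png'%int(get_obs()['time_s']*100),cv2.resize(f[200:350,230:430,::-1],None,fx=4,fy=4))
E
python3 look.py; ls pics
```

```text
(array([ -41.8, -113.8]), np.float64(150.0), array([-0.9,  0.6, -0.9]), array([-1.7999e+02,  1.0000e-02,  1.0448e+02]), array([-0.27,  0.36,  1.51, -0.  ,  1.27, -0.53]))
38 [[-4.5, 24.9, 50.3], [5.7, 27.1, 53.3], [10.8, 27.8, 55.2], [16.9, 28.9, 56.4], [20.3, 35.9, 56.9]]
fingers 1422 [(174, [-75.0, -125.0], [-20.0, -123.0], [-10.0, -106.0]), (186, [-75.0, -125.0], [-21.0, -122.0], [-9.0, -106.0]), (198, [-75.0, -125.0], [-20.0, -122.0], [-9.0, -107.0]), (210, [-75.0, -125.0], [-63.0, -122.0], [-9.0, -106.0]), (222, [-75.0, -125.0], [-41.0, -122.0], [-9.0, -106.0]), (234, [-75.0, -125.0], [-20.0, -122.0], [-8.0, -106.0]), (246, [-75.0, -125.0], [-19.0, -122.0], [-8.0, -105.0])]
low z [174. 175. 176. 177. 177. 177. 178. 179. 179. 179. 180. 180. 181. 181.
 181.]
pin [[-46.6, -136.7, 78.6], [-43.1, -120.7, 86.9], [-36.6, -95.6, 89.2]]
0.04231081613601722
l1200.png
s4.png
side.png
side2.png
side3.png
top.png
top2.png
top3.png
```

>>> send_rows --rows '[{"dx": 2, "dy": 0, "dz": 20, "roll": 0.3, "jaw": 0.1}, {"dx": 0, "dy": 0, "dz": 20, "roll": 0, "jaw": 0.1}, {"dx": 0, "dy": 0, "dz": 20, "roll": 0, "jaw": 0.1}, {"dx": 0, "dy": 0, "dz": 15, "roll": 0, "jaw": 0.1}, {"dx": 0, "dy": 0, "dz": 10, "roll": 0, "jaw": 0.1}, {"dx": 0, "dy": 0, "dz": 10, "roll": 0, "jaw": 0.1}, {"dx": 0, "dy": 0, "dz": 10, "roll": 0, "jaw": 0.1}, {"dx": 0, "dy": 0, "dz": 6, "roll": 0, "jaw": 0.1}, {"dx": 0, "dy": 0, "dz": 0, "roll": 0, "jaw": 0.1}, {"dx": 0, "dy": 0, "dz": 0, "roll": 0, "jaw": 0.1}]'

```text
time_s: 12.83
ee_pos: [0.5544, -0.1158, 0.0392]
eef_rot: [3.141, 0.0, 1.813]
force: [-0.6, 0.6, -0.3]
grip_width: 0.042
grip_force: 0.0
```

```bash
python3 look.py; ls -t pics | head -1
```

```text
(array([ -41.7, -112.1]), np.float64(39.2), array([-0.6,  0.6, -0.3]), array([179.99,   0.  , 103.86]), array([-0.27,  0.49,  1.61,  0.  ,  1.04, -0.51]))
39 [[-10.0, 25.2, 50.6], [5.0, 27.5, 53.4], [11.6, 28.3, 55.2], [16.7, 29.6, 56.4], [21.1, 32.3, 56.9]]
fingers 1190 [(63, [-74.0, -123.0], [-20.0, -121.0], [-11.0, -106.0]), (75, [-75.0, -123.0], [-45.0, -121.0], [-9.0, -102.0]), (87, [-75.0, -123.0], [-41.0, -120.0], [-9.0, -101.0]), (99, [-75.0, -123.0], [-21.0, -121.0], [-9.0, -105.0]), (111, [-75.0, -123.0], [-63.0, -121.0], [-9.0, -104.0]), (123, [-75.0, -123.0], [-20.0, -121.0], [-9.0, -105.0]), (135, [-75.0, -124.0], [-41.0, -121.0], [-9.0, -106.0])]
low z [63. 65. 66. 66. 67. 67. 68. 69. 69. 70. 70. 70. 71. 71. 72.]
pin [[-46.5, -136.9, 79.2], [-43.1, -120.0, 86.9], [-36.3, -95.9, 89.6]]
0.04196415068621224
l1288.png
```

```bash
cp $(ls -t pics/l*.png | head -1) pics/pre.png
```

```text
(no output)
```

View pics/pre.png

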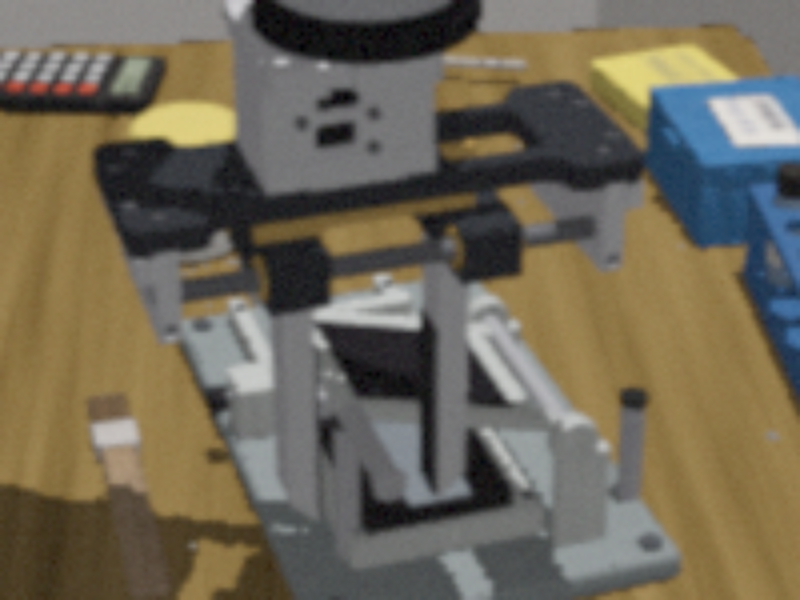

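The picture shows the fingers at (300,400) and (445,390) straddling the pin, whose end is at (390,485). Closing.

>>> send_rows --rows '[{"dx": 0, "dy": 0, "dz": 0, "roll": 0, "jaw": 1}, {"dx": 0, "dy": 0, "dz": 0, "roll": 0, "jaw": 1}, {"dx": 0, "dy": 0, "dz": 0, "roll": 0, "jaw": 1}, {"dx": 0, "dy": 0, "dz": 0, "roll": 0, "jaw": 1}, {"dx": 0, "dy": 0, "dz": 0, "roll": 0, "jaw": 1}, {"dx": 0, "dy": 0, "dz": 0, "roll": 0, "jaw": 1}]' --force 15

```text
time_s: 13.38
ee_pos: [0.5543, -0.1158, 0.0392]
eef_rot: [3.141, 0.0, 1.813]
force: [1.1, -0.6, -0.1]
grip_width: 0.0093
grip_force: 15.0
```

```bash
python3 look.py|grep -v fing; python3 -c "
import numpy as np
th=np.r_[-1.3:0:73j]
x=90*np.sin(th);z=90*np.cos(th)
for k in range(0,72,12): print([(round(x[i+1]-x[i],1),round(z[i]-z[i+1],1)) for i in range(k,k+12)], round(x[k+12]-x[0],1),round(z[k+12]-z[0],1))"
```

```text
(array([ -41.7, -112.1]), np.float64(39.2), array([ 1.1, -0.6, -0.1]), array([179.99,   0.  , 103.89]), array([-0.27,  0.49,  1.61,  0.  ,  1.04, -0.51]))
9 [[-1.2, 27.2, 52.8], [2.3, 28.3, 55.2], [4.1, 28.6, 55.8], [5.4, 28.8, 56.4], [6.0, 32.0, 56.7]]
low z [64. 65. 67. 68. 69. 70. 71. 72. 73. 73. 73. 74. 75. 75. 75.]
pin [[-53.5, -136.8, 74.4], [-42.1, -121.4, 87.2], [-31.0, -104.3, 97.1]]
0.009727926945687498
[(np.float64(0.4), np.float64(-1.6)), (np.float64(0.5), np.float64(-1.6)), (np.float64(0.5), np.float64(-1.5)), (np.float64(0.5), np.float64(-1.5)), (np.float64(0.6), np.float64(-1.5)), (np.float64(0.6), np.float64(-1.5)), (np.float64(0.6), np.float64(-1.5)), (np.float64(0.6), np.float64(-1.5)), (np.float64(0.7), np.float64(-1.5)), (np.float64(0.7), np.float64(-1.5)), (np.float64(0.7), np.float64(-1.5)), (np.float64(0.7), np.float64(-1.4))] 7.2 18.1
[(np.float64(0.8), np.float64(-1.4)), (np.float64(0.8), np.float64(-1.4)), (np.float64(0.8), np.float64(-1.4)), (np.float64(0.9), np.float64(-1.4)), (np.float64(0.9), np.float64(-1.4)), (np.float64(0.9), np.float64(-1.4)), (np.fl
[... 1345 characters left out ...]
oat64(-0.5)), (np.float64(1.5), np.float64(-0.5)), (np.float64(1.6), np.float64(-0.5)), (np.float64(1.6), np.float64(-0.4)), (np.float64(1.6), np.float64(-0.4)), (np.float64(1.6), np.float64(-0.4)), (np.float64(1.6), np.float64(-0.4))] 67.4 63.8
[(np.float64(1.6), np.float64(-0.3)), (np.float64(1.6), np.float64(-0.3)), (np.float64(1.6), np.float64(-0.3)), (np.float64(1.6), np.float64(-0.2)), (np.float64(1.6), np.float64(-0.2)), (np.float64(1.6), np.float64(-0.2)), (np.float64(1.6), np.float64(-0.2)), (np.float64(1.6), np.float64(-0.1)), (np.float64(1.6), np.float64(-0.1)), (np.float64(1.6), np.float64(-0.1)), (np.float64(1.6), np.float64(-0.0)), (np.float64(1.6), np.float64(-0.0))] 86.7 65.9
```

Gripped at 10 mm width and 15 N. I'll start the arc and check after each call.

>>> send_rows --rows '[{"dx": 0, "dy": 0.4, "dz": -1.6, "roll": 0, "jaw": 1}, {"dx": 0, "dy": 0.5, "dz": -1.6, "roll": 0, "jaw": 1}, {"dx": 0, "dy": 0.5, "dz": -1.5, "roll": 0, "jaw": 1}, {"dx": 0, "dy": 0.5, "dz": -1.5, "roll": 0, "jaw": 1}, {"dx": 0, "dy": 0.6, "dz": -1.5, "roll": 0, "jaw": 1}, {"dx": 0, "dy": 0.6, "dz": -1.5, "roll": 0, "jaw": 1}, {"dx": 0, "dy": 0.6, "dz": -1.5, "roll": 0, "jaw": 1}, {"dx": 0, "dy": 0.6, "dz": -1.5, "roll": 0, "jaw": 1}, {"dx": 0, "dy": 0.7, "dz": -1.5, "roll": 0, "jaw": 1}, {"dx": 0, "dy": 0.7, "dz": -1.5, "roll": 0, "jaw": 1}, {"dx": 0, "dy": 0.7, "dz": -1.5, "roll": 0, "jaw": 1}, {"dx": 0, "dy": 0.7, "dz": -1.4, "roll": 0, "jaw": 1}]'

```text
time_s: 14.43
ee_pos: [0.5609, -0.1141, 0.0573]
eef_rot: [-3.141, -0.0, 1.813]
force: [-4.5, -1.9, -0.4]
grip_width: 0.0093
grip_force: 15.0
```

```bash
cat > arc.py <<'E'
from pl import *
t,z,F,e,_=tcp(); x=t[0]; h=z-39.2+84.1
print(t,z,F,e,'radius',np.hypot(x-45,h-60).round(1),'angle',np.arctan2(x-45,h-60).round(3),get_obs()['grip_width'],get_obs()['grip_force'])
c=cam('side');P=pts(c);q=stage(P);zz=P[...,2]*1000
m=(q[...,1]>-94)&(q[...,1]<-6)&(zz>72)&(zz<170)&(abs(q[...,0]-0)<75)
if m.sum()>20:
    A=np.c_[q[m][:,0],zz[m]]; u,s,vt=np.linalg.svd(A-np.median(A,0),full_matrices=False); print('flap slope angle',np.arctan2(vt[0,0],vt[0,1]).round(3),m.sum(),'maxz',np.percentile(A[:,1],99).round())
E
python3 arc.py
```

```text
[ -34.9 -112.1] 57.3 [-4.5 -1.9 -0.4] [-1.7996e+02 -1.0000e-02  1.0389e+02] radius 90.4 angle -1.085 0.009299090494767097 14.999423325061798
flap slope angle 2.028 408 maxz 105.0
```

>>> send_rows --rows '[{"dx": 0, "dy": 0.8, "dz": -1.4, "roll": 0, "jaw": 1}, {"dx": 0, "dy": 0.8, "dz": -1.4, "roll": 0, "jaw": 1}, {"dx": 0, "dy": 0.8, "dz": -1.4, "roll": 0, "jaw": 1}, {"dx": 0, "dy": 0.8, "dz": -1.4, "roll": 0, "jaw": 1}, {"dx": 0, "dy": 0.9, "dz": -1.4, "roll": 0, "jaw": 1}, {"dx": 0, "dy": 0.9, "dz": -1.4, "roll": 0, "jaw": 1}, {"dx": 0, "dy": 0.9, "dz": -1.3, "roll": 0, "jaw": 1}, {"dx": 0, "dy": 0.9, "dz": -1.3, "roll": 0, "jaw": 1}, {"dx": 0, "dy": 1.0, "dz": -1.3, "roll": 0, "jaw": 1}, {"dx": 0, "dy": 1.0, "dz": -1.3, "roll": 0, "jaw": 1}, {"dx": 0, "dy": 1.0, "dz": -1.3, "roll": 0, "jaw": 1}, {"dx": 0, "dy": 1.0, "dz": -1.2, "roll": 0, "jaw": 1}]'

```text
time_s: 15.48
ee_pos: [0.5708, -0.1117, 0.0736]
eef_rot: [-3.14, -0.0, 1.813]
force: [-11.3, -1.4, 6.2]
grip_width: 0.0096
grip_force: 15.0
```

>>> send_rows --rows '[{"dx": 0, "dy": 1.1, "dz": -1.2, "roll": 0, "jaw": 1}, {"dx": 0, "dy": 1.1, "dz": -1.2, "roll": 0, "jaw": 1}, {"dx": 0, "dy": 1.1, "dz": -1.2, "roll": 0, "jaw": 1}, {"dx": 0, "dy": 1.1, "dz": -1.2, "roll": 0, "jaw": 1}, {"dx": 0, "dy": 1.1, "dz": -1.1, "roll": 0, "jaw": 1}, {"dx": 0, "dy": 1.2, "dz": -1.1, "roll": 0, "jaw": 1}, {"dx": 0, "dy": 1.2, "dz": -1.1, "roll": 0, "jaw": 1}, {"dx": 0, "dy": 1.2, "dz": -1.1, "roll": 0, "jaw": 1}, {"dx": 0, "dy": 1.2, "dz": -1.1, "roll": 0, "jaw": 1}, {"dx": 0, "dy": 1.2, "dz": -1.0, "roll": 0, "jaw": 1}, {"dx": 0, "dy": 1.3, "dz": -1.0, "roll": 0, "jaw": 1}, {"dx": 0, "dy": 1.3, "dz": -1.0, "roll": 0, "jaw": 1}]'

```text
time_s: 16.48
ee_pos: [0.5847, -0.1084, 0.088]
eef_rot: [-3.141, 0.0, 1.813]
force: [-12.9, -0.4, 13.0]
grip_width: 0.0099
grip_force: 15.0
```

```bash
python3 arc.py
```

```text
[ -10.4 -112.4] 88.0 [-12.9  -0.4  13. ] [-1.7994e+02  2.0000e-02  1.0388e+02] radius 91.6 angle -0.65 0.009869679127574776 15.023168921470642
flap slope angle 2.441 218 maxz 135.0
```

The force shows a radial push of about 18 N, consistent with an arc centre that's really about 2.5 mm higher. I'll blend that into the next rows.

>>> send_rows --rows '[{"dx": 0, "dy": 1.3, "dz": -1.3, "roll": 0, "jaw": 1}, {"dx": 0, "dy": 1.3, "dz": -1.3, "roll": 0, "jaw": 1}, {"dx": 0, "dy": 1.4, "dz": -1.3, "roll": 0, "jaw": 1}, {"dx": 0, "dy": 1.4, "dz": -1.2, "roll": 0, "jaw": 1}, {"dx": 0, "dy": 1.4, "dz": -1.2, "roll": 0, "jaw": 1}, {"dx": 0, "dy": 1.5, "dz": -1.2, "roll": 0, "jaw": 1}, {"dx": 0, "dy": 1.5, "dz": -1.0, "roll": 0, "jaw": 1}, {"dx": 0, "dy": 1.5, "dz": -1.0, "roll": 0, "jaw": 1}, {"dx": 0, "dy": 1.5, "dz": -0.9, "roll": 0, "jaw": 1}, {"dx": 0, "dy": 1.5, "dz": -0.8, "roll": 0, "jaw": 1}, {"dx": 0, "dy": 1.5, "dz": -0.8, "roll": 0, "jaw": 1}, {"dx": 0, "dy": 1.5, "dz": -0.7, "roll": 0, "jaw": 1}]'

```text
time_s: 17.53
ee_pos: [0.6023, -0.104, 0.0996]
eef_rot: [3.141, 0.0, 1.813]
force: [-4.7, -2.0, 5.2]
grip_width: 0.0095
grip_force: 15.0
```

```bash
python3 arc.py
```

```text
[   7.7 -112.4] 99.6 [-4.7 -2.   5.2] [1.7998e+02 1.0000e-02 1.0388e+02] radius 92.4 angle -0.416 0.009541000931444556 15.010549575090408
flap slope angle 2.991 259 maxz 147.0
```

>>> send_rows --rows '[{"dx": 0, "dy": 1.5, "dz": -0.7, "roll": 0, "jaw": 1}, {"dx": 0, "dy": 1.5, "dz": -0.7, "roll": 0, "jaw": 1}, {"dx": 0, "dy": 1.5, "dz": -0.6, "roll": 0, "jaw": 1}, {"dx": 0, "dy": 1.5, "dz": -0.6, "roll": 0, "jaw": 1}, {"dx": 0, "dy": 1.5, "dz": -0.6, "roll": 0, "jaw": 1}, {"dx": 0, "dy": 1.5, "dz": -0.5, "roll": 0, "jaw": 1}, {"dx": 0, "dy": 1.5, "dz": -0.5, "roll": 0, "jaw": 1}, {"dx": 0, "dy": 1.6, "dz": -0.5, "roll": 0, "jaw": 1}, {"dx": 0, "dy": 1.6, "dz": -0.4, "roll": 0, "jaw": 1}, {"dx": 0, "dy": 1.6, "dz": -0.4, "roll": 0, "jaw": 1}, {"dx": 0, "dy": 1.6, "dz": -0.4, "roll": 0, "jaw": 1}, {"dx": 0, "dy": 1.6, "dz": -0.4, "roll": 0, "jaw": 1}]'

```text
time_s: 18.58
ee_pos: [0.6202, -0.0995, 0.1055]
eef_rot: [3.142, -0.0, 1.813]
force: [-1.6, -1.1, 2.2]
grip_width: 0.0093
grip_force: 15.0
```

```bash
python3 arc.py
```

```text
[  26.2 -112.4] 105.5 [-1.6 -1.1  2.2] [180.    -0.   103.89] radius 92.3 angle -0.205 0.009319427673387344 15.005662143230438
flap slope angle 3.077 578 maxz 152.0
```

>>> send_rows --rows '[{"dx": 0, "dy": 1.6, "dz": -0.3, "roll": 0, "jaw": 1}, {"dx": 0, "dy": 1.6, "dz": -0.3, "roll": 0, "jaw": 1}, {"dx": 0, "dy": 1.6, "dz": -0.3, "roll": 0, "jaw": 1}, {"dx": 0, "dy": 1.6, "dz": -0.3, "roll": 0, "jaw": 1}, {"dx": 0, "dy": 1.6, "dz": -0.2, "roll": 0, "jaw": 1}, {"dx": 0, "dy": 1.6, "dz": -0.2, "roll": 0, "jaw": 1}, {"dx": 0, "dy": 1.6, "dz": -0.2, "roll": 0, "jaw": 1}, {"dx": 0, "dy": 1.6, "dz": -0.1, "roll": 0, "jaw": 1}, {"dx": 0, "dy": 1.6, "dz": -0.1, "roll": 0, "jaw": 1}, {"dx": 0, "dy": 1.6, "dz": 0, "roll": 0, "jaw": 1}, {"dx": 0, "dy": 1.6, "dz": 0, "roll": 0, "jaw": 1}, {"dx": 0, "dy": 0, "dz": 0, "roll": 0, "jaw": 1}]'

```text
time_s: 19.63
ee_pos: [0.6374, -0.0952, 0.1075]
eef_rot: [3.141, 0.0, 1.813]
force: [-1.6, -1.1, 1.9]
grip_width: 0.0096
grip_force: 15.0
```

```bash
python3 arc.py; python3 - <<'E'
from pl import *
for n in ['side','top']:
    c=cam(n);P=pts(c);q=stage(P);z=P[...,2]*1000
    if n=='side': cv2.imwrite('pics/up.png',cv2.resize(c['frame'][170:350,230:430,::-1],None,fx=3.3,fy=3.3))
    for lo in range(75,160,10):
        m=(z>lo)&(z<lo+10)&(q[...,1]>-90)&(q[...,1]<-8)&(abs(q[...,0]-40)<40)
        if m.sum()>5: print(n,lo,m.sum(),np.percentile(q[m][:,0],[5,25,50,75,95]).round(1))
E
```

```text
[  43.9 -112.5] 107.5 [-1.6 -1.1  1.9] [179.99   0.   103.89] radius 92.4 angle -0.012 0.009619258965786743 15.004740804433823
flap slope angle -2.872 921 maxz 154.0
side 75 122 [41.8 42.3 42.8 43.3 44.9]
side 85 116 [41.7 42.3 42.8 43.3 45.2]
side 95 112 [41.5 42.2 42.9 43.2 44.3]
side 105 118 [41.3 42.1 42.6 43.  45. ]
side 115 99 [41.1 41.9 42.4 42.8 43.2]
side 125 79 [41.4 42.  42.3 42.6 43.1]
side 135 75 [41.  41.7 42.  42.4 42.9]
side 145 116 [40.6 41.1 41.5 42.9 45.9]
top 75 38 [41.6 41.8 42.2 42.5 42.7]
top 85 20 [41.3 42.1 42.3 42.5 42.6]
top 95 20 [41.4 42.1 42.2 42.4 42.7]
top 105 15 [41.3 41.9 42.  42.1 43.1]
top 115 22 [41.2 41.7 41.9 42.  42. ]
top 125 18 [40.8 41.6 41.8 41.8 42. ]
top 145 119 [40.5 41.2 42.6 44.6 45.9]
top 155 24 [41.1 42.8 43.5 44.2 45.1]
```

View pics/up.png

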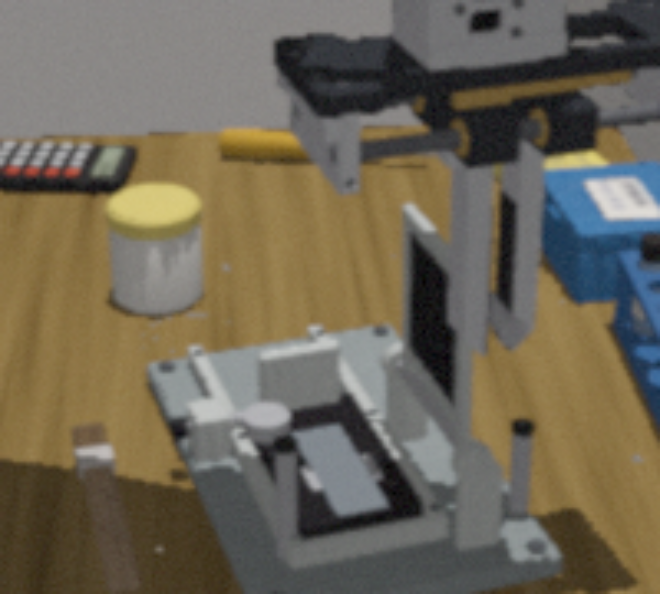

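The picture shows the flap nearly upright at (430,310), gripped by the fingers at (490,250), with the carriage home and the plate at (300,370). The face slope gives about −0.017 rad, so I'll nudge +1.5 mm and settle.

>>> send_rows --rows '[{"dx": 0, "dy": 0.5, "dz": 0, "roll": 0, "jaw": 1}, {"dx": 0, "dy": 0.5, "dz": 0, "roll": 0, "jaw": 1}, {"dx": 0, "dy": 0.4, "dz": 0, "roll": 0, "jaw": 1}, {"dx": 0, "dy": 0, "dz": 0, "roll": 0, "jaw": 1}, {"dx": 0, "dy": 0, "dz": 0, "roll": 0, "jaw": 1}, {"dx": 0, "dy": 0, "dz": 0, "roll": 0, "jaw": 1}]'

```text
time_s: 20.28
ee_pos: [0.6385, -0.0949, 0.1076]
eef_rot: [3.142, 0.0, 1.813]
force: [-1.1, -0.3, 2.2]
grip_width: 0.0092
grip_force: 15.0
```

```bash
python3 arc.py|head -1; python3 - <<'E'
from pl import *
c=cam('side');P=pts(c);q=stage(P);z=P[...,2]*1000
m=(z>75)&(z<145)&(q[...,1]>-88)&(q[...,1]<-12)&(abs(q[...,0]-43)<6)
for _ in range(3):
    A=np.c_[z[m],q[m][:,1],np.ones(m.sum())];s=np.linalg.lstsq(A,q[m][:,0],rcond=None)[0]
    r=q[...,0]-(s[0]*z+s[1]*q[...,1]+s[2]); m=m&(abs(r)<1.2)
print('tilt',s,m.sum())
p=(z>30)&(z<56)&(abs(q[...,0])<20)&(q[...,1]>10)&(q[...,1]<100);print('plate face y',np.median(q[p][:,1]))
c=cam('top');P=pts(c)
d=np.load('top.npz')['P']
for nm,(u,v) in dict(jar=(252,294),tape=(453,238),brush=(380,304)).items(): print(nm,P[v,u].round(3),d[v,u].round(3))
E
```

```text
[  45.  -112.5] 107.6 [-1.1 -0.3  2.2] [180.     0.   103.89] radius 92.5 angle 0.0 0.00921445301638995 15.003567785024643
tilt [ 2.33927330e-03 -4.45414944e-03  4.27951738e+01] 648
plate face y 27.560019001909797
jar [0.479 0.203 0.069] [0.479 0.204 0.066]
tape [ 0.548 -0.076  0.496] [ 0.59  -0.18   0.018]
brush [0.474 0.003 0.478] [ 0.461 -0.038  0.009]
```

The tilt is about 0.002 rad, so the flap is upright. The carriage is home and the grip is holding, so I'm handing in.

```bash
python3 -c "
from station import *
print(hand_in())"
```

```text
the job is handed in; nothing more can be done
None
```

I pushed the carriage home past the detent, then swung the flap up to upright (about 0.002 rad off) and handed in at about 20 s, still gripping its pin at 15 N. On the first pass the fingers skimmed over the push plate without touching it, because the real fingertips sit about 27 mm above the reported TCP. The final check confirmed the jar hadn't moved, but the arm hid the tape and brush from the top camera.

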